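# Serving boards from the drainer back into their graded stand

## Robot

A 7-joint arm with a two-finger parallel gripper is mounted at the origin on a cart in front of the work surface, level with it; the furniture and walls round the work are solid. World frame = base frame: x ahead of the robot, y to its left, z up, the work surface at z = 0. Lengths are in m, angles in rad, forces in N, time in s.
With the tool pointing down it reaches from about 0.4 to 0.85 m from the base axis. Payload 10.4 kg.
Tool frame: the origin (TCP) lies at the very end of the fingers, on their centre line; the grasp point (between the pads) lies 19 mm behind it (r.pinch_z is the distance from the TCP to the grasp point, in m); z points along the fingers, y is the line along which they close (so a half turn about z gives the same grasp; the last joint's range is limited). The gripper opens to 87 mm and grips with 3 to 60 N. Pads are 19 mm wide; open, the fingers measure 117 mm over their backs; the gripper's body (75 mm by 190 mm) begins 51 mm behind the grasp point.
Start: joints at [1.137, 0.332, -0.065, 1.46, 0.022, 1.35, -0.088], TCP at [0.25, -0.573, 0.223] pointing down, gripper open.
Joint ranges: [-2.6, 2.6], [-0.5, 2.12], [-1.47, 1.34], [0.16, 2.42], [-1.27, 4.41], [0.06, 2.06], [-2.6, 2.6]. Speed limits (rad/s): [2.22, 2.22, 2.79, 2.79, 3.14, 3.14, 3.14].

## Interface

Orientations are given as a unit quaternion [x, y, z, w].
In Python, from bench import sensors, vision, r gives the robot as it stands.
- The arm moves only by the shell command python3 -m crank 'ROWS' [OPENING] [FORCE]. ROWS is JSON, a list of rows, each a list of 2 entries, a list of its own where there are three numbers: the shift along the tool's x, y, z normalised to -1 to 1, where 1 is 3 cm, then the turn about the tool's z normalised to -1 to 1, where 1 is 8 degrees. A call has 1 to 12 rows; each row shifts and turns the commanded pose from where the row before left it, along the tool's axes as they then stand; what a row does not reach is not made up. A row lasts 1/8 s, in which the tool goes at most 62.5 mm and 10.7 degrees, less where a joint would pass 70% of its speed; a pose out of reach is approached as far as the arm can. A call with a number of a shift or a turn outside -1 to 1 is refused whole. A call with a gripper value outside its range is refused whole. OPENING is the opening, from 0 (shut) to 1 (fully open), set as the call begins (- or left out, the last holds). The fingers move at their own pace and stop on an object; FORCE is the grip in N (left out, the last holds). Time passes only in rows, so rows that do not move let the fingers close. It gives the time, the measured TCP pose, the force, the opening and the grip force at its end, in the units of the state.
- sensors.read_state(): the state, without advancing time (a new reading comes with each control period).
- vision.camera(name): name is "scene" or "top" or "wrist"; returns the picture (480x640x3 uint8, red, green, blue); there is no depth.
- vision.camera_model(name): a dict with "vertical_fov" (degrees; the focal length in pixels is half the picture's height over the tangent of half this angle, whatever the lens; pixels are square), "cx", "cy" (the principal point, pixels), "dist" ([k1, k2, p1, p2, k3] as OpenCV has them; the pictures are not rectified), "camera_from_world" (4x4, takes a point from world to camera coordinates); the wrist camera has in their place "hand_eye" (4x4, takes a point from camera to tool coordinates, whose origin is the TCP and whose axes are the flange's). Camera axes: x right, y down, z forward; pixel columns grow to the right and rows downward; lengths in m; the calibration is good to about 2 mm. A picture is of the moment at which its call begins: read the wrist's pose just before it. camera_model takes no time and is no camera call.
- r.close_job(): hands the job in; it is judged then, once.
The state is a dict: "time": time; "joint_positions": joint angles; "joint_vel": joint speeds; "joint_torque": joint torques, N m; "ee_pos": TCP position; "eef_rot": TCP orientation; "ft_force": force on the tool from outside, world axes, zero at the start; "torque": the same for the moment, N m; "width": finger opening in m; "grip_force": force on a finger pad.
Only numpy, scipy, OpenCV 4.12 (cv2) and the standard library are available. Lean on these libraries where they do the work, as an engineer would, in place of code of your own. Each camera call takes 0.05 s, during which the arm holds its last target. There are 200 camera calls.

## Task

The four wooden serving boards have dried in the wire drainer. Take them by their handles and put each one away in its own slot between the pegs of the dark wooden stand, in order of size from the largest at the wide end to the smallest at the narrow end, each standing handle up, fully down on the floor of its slot and between the side rails. Set them down gently, do not drop them, and leave the mug, the sugar bowl and the shaker where they stand.

Things in the scene. Friction and masses are not known exactly. Their poses are not given: they have to be found in the camera images.
- board_1_center (a point): the largest of the four light wooden serving boards: 116 mm wide (its y), 14 mm thick (its x) and 160 mm tall (its z) over all, standing on its straight lower edge. The top 52 mm are a handle 28 mm wide and 14 mm thick with a round top; below it the board is full width. This point is the centre, half-way up (80 mm above the lower edge and 80 mm below the top of the handle). About 158 g.
- board_2_center (a point): the second largest of the four light wooden serving boards: 100 mm wide (its y), 14 mm thick (its x) and 152 mm tall (its z) over all, standing on its straight lower edge. The top 52 mm are a handle 28 mm wide and 14 mm thick with a round top; below it the board is full width. This point is the centre, half-way up (76 mm above the lower edge and 76 mm below the top of the handle). About 126 g.
- board_3_center (a point): the third largest of the four light wooden serving boards: 84 mm wide (its y), 14 mm thick (its x) and 144 mm tall (its z) over all, standing on its straight lower edge. The top 52 mm are a handle 28 mm wide and 14 mm thick with a round top; below it the board is full width. This point is the centre, half-way up (72 mm above the lower edge and 72 mm below the top of the handle). About 97 g.
- board_4_center (a point): the smallest of the four light wooden serving boards: 68 mm wide (its y), 14 mm thick (its x) and 136 mm tall (its z) over all, standing on its straight lower edge. The top 52 mm are a handle 28 mm wide and 14 mm thick with a round top; below it the board is full width. This point is the centre, half-way up (68 mm above the lower edge and 68 mm below the top of the handle). About 72 g.
- drainer: the steel wire drainer in a white drip tray (230 mm along its x, 120 mm along y), fixed. Origin on the worktop under its middle; x along the row. Slots at x = -66, -22, 22 and 66 mm, and a board in it rests on wires 22.5 mm above the worktop; wire hoops reach to 77 mm. Each slot holds one board, faces across x; which one varies. Neighbouring boards stand 30 mm apart face to face.
- stand: fixed dark wooden pegged stand, 200 mm along x, tapered. Origin on the worktop under its middle, +x to the wide end. Slots between peg pairs at x = 66, 22, -22, -66 mm (y = 0) for the 116, 100, 84, 68 mm boards, faces across x. Slot floor 12 mm up, slot 22 mm wide; side rails 9 mm beyond the board each side, 28 mm high. Round-topped pegs 78 to 58 mm high, tallest at the wide end.
- mug_center (a point): a green-grey stoneware mug, 82 x 109 x 74 mm, a bystander; this point is 37 mm above its foot
- shaker_center (a point): a small glass shaker with a grey cap, 44 mm across, 90 mm high, a bystander; this point is 45 mm above its foot
- sugar_bowl_center (a point): a green-grey stoneware sugar bowl without lid, 91 mm across, 64 mm high, a bystander; this point is 32 mm above its foot

How it is judged:
By the outcome, as a careful person would: the job done as asked, in the order asked, and still so for the second after the job is handed in, with the robot touching nothing.
It also fails if it takes over 104 s, if anything falls off the work surface, if the arm or the gripper's body presses on something with over 40 N, if the wrist force passes 120 N, or if a joint passes its speed limit or range.

## Working session

There is one attempt and no reset: what is moved stays moved. The work goes in short steps, Python scripts to look and compute and a shell command to move; the robot and the scene stay as the last step left them, time stands still between calls to the robot, and variables do not carry over. Pictures are saved under pics/ and viewed, at most 14 in all, crops included, and the job is handed in when it is done.

```bash
ls; mkdir -p pics; python3 - <<'E'
from bench import sensors, vision, r
import cv2
s=sensors.read_state(); print(s['time'],s['ee_pos'],s['eef_rot'],s['width'],r.pinch_z)
for n in ('scene','top'):
    cv2.imwrite(f'pics/{n}0.png',vision.camera(n)[:,:,::-1]); m=vision.camera_model(n); print(n,m)
print(vision.camera_model('wrist'))
E
```

```text
pics
0.0 [ 0.24943389 -0.57264385  0.22173831] [ 9.78975503e-01  2.03976563e-01 -1.74113653e-04 -7.04315379e-04] 0.08709161344891655 0.0187
scene {'vertical_fov': 48.17559402020535, 'cx': 318.0402086171135, 'cy': 230.8558933124583, 'dist': array([0.01172576, 0.        , 0.        , 0.        , 0.        ]), 'camera_from_world': array([[-0.44797085, -0.89404082,  0.0036235 ,  0.33536583],
       [-0.44228823,  0.21808843, -0.86995319,  0.32163373],
       [ 0.77698342, -0.3913163 , -0.49312099,  1.03829104],
       [ 0.        ,  0.        ,  0.        ,  1.        ]])}
top {'vertical_fov': 45.65302745589783, 'cx': 317.5343998776283, 'cy': 239.0613152277128, 'dist': array([-0.12107088,  0.        ,  0.        ,  0.        ,  0.        ]), 'camera_from_world': array([[ 0.08603101, -0.99626924,  0.00680254,  0.04483332],
       [-0.97251158, -0.08545845, -0.21660583,  0.59686512],
       [ 0.21637906,  0.01201927, -0.97623544,  1.33359761],
       [ 0.        ,  0.        ,  0.        ,  1.        ]])}
{'vertical_fov': 65.65257936291114, 'cx': 323.9371906681274, 'cy': 240.41498513798945, 'dist': array([-0.05967723,  0.        ,  0.        ,  0.        ,  0.        ]), 'hand_eye': array([[-7.88447322e-04, -9.59519852e-01, -2.81639898e-01,
         7.68263030e-02],
       [ 9.99999635e-01, -8.48914362e-04,  9.26827064e-05,
        -1.95785363e-03],
       [-3.28019051e-04, -2.81639722e-01,  9.59520171e-01,
        -1.63322812e-01],
       [ 0.00000000e+00,  0.00000000e+00,  0.00000000e+00,
         1.00000000e+00]])}
```

View pics/scene0.png

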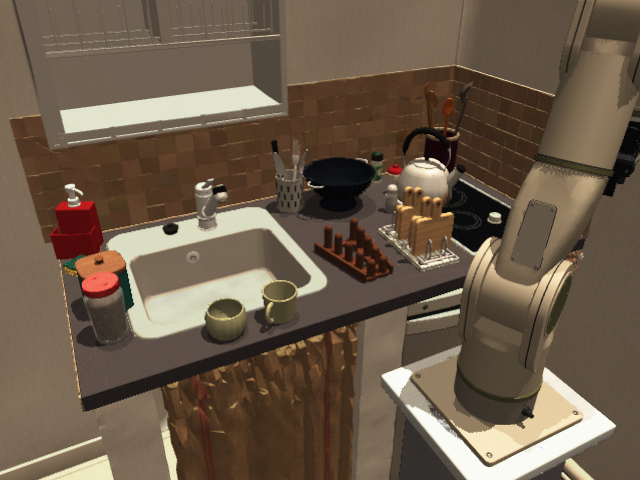

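View pics/top0.png

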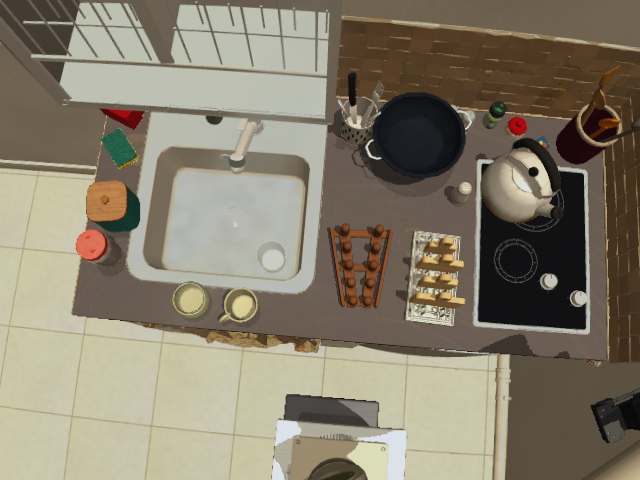

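The drainer is near top pixel (435,278) and the stand near (360,265), with its wide end away from the robot. I'll enlarge both.

```bash
python3 - <<'E'
import cv2
t=cv2.imread('pics/top0.png')[215:335,320:480]
cv2.imwrite('pics/topc.png',cv2.resize(t,None,fx=5,fy=5,interpolation=cv2.INTER_CUBIC))
t=cv2.imread('pics/scene0.png')[175:285,305:465]
cv2.imwrite('pics/scenec.png',cv2.resize(t,None,fx=5,fy=5,interpolation=cv2.INTER_CUBIC))
E
```

```text
(no output)
```

View pics/topc.png

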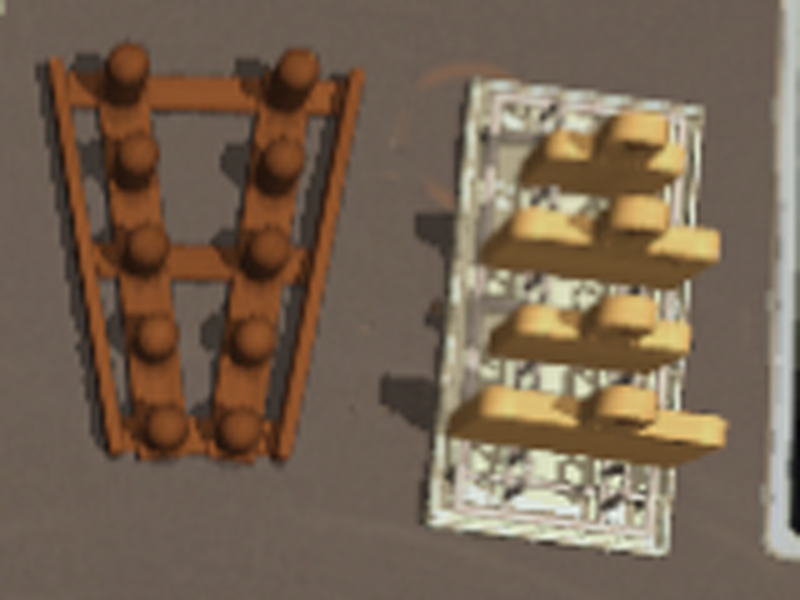

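View pics/scenec.png

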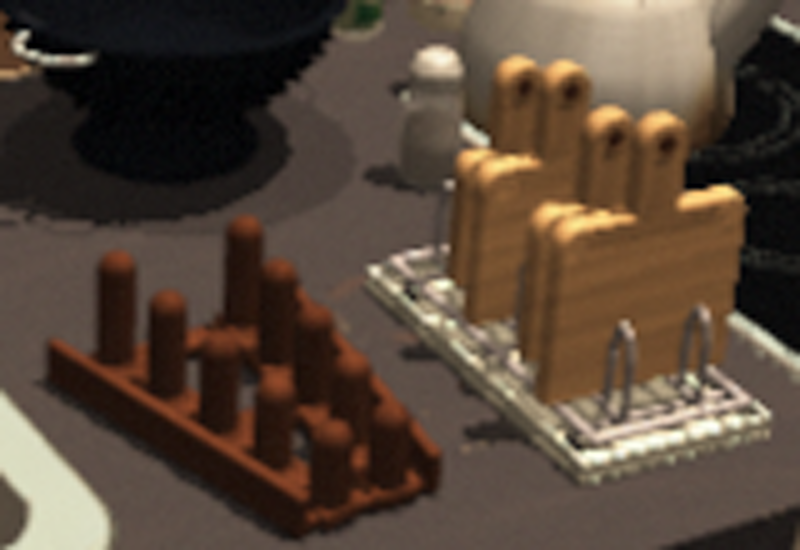

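The boards in the drainer, far to near, measure about 68, 99, 84 and 116 mm, so they are B4, B2, B3, B1. Next I fit the stand pose from its peg tops and the drainer pose from the handle tops.

```bash
cat > h.py <<'E'
import numpy as np, cv2
from scipy.optimize import least_squares
from bench import sensors, vision, r
from scipy.spatial.transform import Rotation as R
def K(m,h=480):
    f=h/2/np.tan(np.radians(m['vertical_fov'])/2); return np.array([[f,0,m['cx']],[0,f,m['cy']],[0,0,1]])
def T(name,st=None):
    m=vision.camera_model(name)
    if name!='wrist': return m,m['camera_from_world']
    W=np.eye(4); W[:3,:3]=R.from_quat(st['eef_rot']).as_matrix(); W[:3,3]=st['ee_pos']
    return m,np.linalg.inv(W@m['hand_eye'])
def ray(name,uv,z,st=None):
    m,C=T(name,st); uv=np.array(uv,float).reshape(-1,1,2)
    n=cv2.undistortPoints(uv,K(m),m['dist'])[:,0]; d=np.c_[n,np.ones(len(n))]@C[:3,:3]; o=-C[:3,:3].T@C[:3,3]
    z=np.broadcast_to(z,len(n)); return o+d*((z-o[2])/d[:,2])[:,None]
def fit(xs,P):  # points on axis at xs -> origin, yaw
    xs=np.array(xs)
    f=lambda q:np.r_[q[0]+xs*np.cos(q[2])-P[:,0],q[1]+xs*np.sin(q[2])-P[:,1]]
    s=least_squares(f,[P[0,0],P[0,1],0]); return s.x,np.abs(s.fun).max()
E
python3 - <<'E'
from h import *
c=lambda a,o:(np.array(a,float)+.5)/5-.5+np.array(o)
L=[(128,60),(137,155),(147,243),(155,333),(165,422)];Rr=[(298,68),(284,158),(267,245),(252,335),(240,425)]
z=np.array([78,73,68,63,58])/1000-.006
A=ray('top',c(L,(320,215)),z);B=ray('top',c(Rr,(320,215)),z)
q,e=fit([.088,.044,0,-.044,-.088],(A+B)/2);print('stand',q,np.degrees(q[2]),e, np.linalg.norm(A-B,axis=1))
H=[(640,122),(640,207),(628,308),(627,400)]
P=ray('top',c(H,(320,215)),.0225+np.array([136,152,144,160])/1000-.002)
q,e=fit([.066,.022,-.022,-.066],P);print('drainer',q,np.degrees(q[2]),e);print(P)
# tray corners, z~12mm
P=ray('top',c([(473,80),(703,105),(668,553),(430,522)],(320,215)),.012);print(P,P.mean(0))
d=(P[0]+P[1]-P[2]-P[3]);print(np.degrees(np.arctan2(d[1],d[0])),np.linalg.norm(d)/2,np.linalg.norm(P[0]-P[1]))
E
```

```text
stand [ 0.54020081 -0.01456488  0.0481312 ] 2.757714434116565 0.0014269203990072699 [0.08369288 0.07207612 0.05866033 0.04727955 0.0364754 ]
drainer [ 0.53076009 -0.20060853 -0.0463033 ] -2.6529834049765597 0.0008596549511797891
[[ 0.59692232 -0.20367861  0.1565    ]
 [ 0.55359617 -0.20158959  0.1725    ]
 [ 0.50830385 -0.19970907  0.1645    ]
 [ 0.46421803 -0.19745685  0.1805    ]]
[[ 0.64646069 -0.14841003  0.012     ]
 [ 0.6438123  -0.26831737  0.012     ]
 [ 0.41291097 -0.25887509  0.012     ]
 [ 0.41877595 -0.13863979  0.012     ]] [ 0.53048998 -0.20356057  0.012     ]
-2.399011275634536 0.22949417399584585 0.11993658193599434
```

```bash
python3 -m crank '[[[0,0,-0.3],-1],[[0,0,-0.3],-1],[[0,0,-0.3],-1],[[0,0,-0.3],-1],[[0,0,-0.3],-1],[[0,0,-0.3],-1],[[0,0,-0.3],-1],[[0,0,-0.3],-1]]' 0.4 20
python3 -m crank '[[[0.9,0.47,0],0],[[0.9,0.47,0],0],[[0.9,0.47,0],0],[[0.9,0.47,0],0],[[0.9,0.47,0],0],[[0.9,0.47,0],0],[[0.9,0.47,0],0],[[0.9,0.47,0],0],[[0.9,0.47,0],0],[[0.9,0.47,0],0],[[0.9,0.47,0],0],[[0.9,0.47,0],0]]'
cat >> h.py <<'E'
def go(x,y,z,yaw,st=None):
    "units to reach TCP x,y,z with tool-y heading yaw(deg): shift in final/current tool axes"
    s=sensors.read_state(); M=R.from_quat(s['eef_rot']).as_matrix()
    h=np.degrees(np.arctan2(M[1,1],M[0,1])); dy=yaw-h
    d=np.array([x,y,z])-s['ee_pos']
    print('t',round(s['time'],2),'tcp',s['ee_pos'].round(4),'yaw',round(h,2),'tilt',M[:,2].round(3),'w',round(s['width'],4),'gf',np.round(s['grip_force'],1),'F',s['ft_force'].round(1))
    print('shift units',(M.T@d/.03).round(2),'turn units',round(-dy/8,2))
E
python3 - <<'E'
from h import *
go(.4642,-.1995,.26,-2.5); print(sensors.read_state()['joint_positions'].round(2))
E
```

```text
time: 1.1
ee_pos: [0.2495, -0.5729, 0.2944]
eef_rot: [0.721, 0.693, 0.0, -0.0]
ft_force: [0.6, 0.1, 1.0]
width: 0.0349
grip_force: 0.0
time: 2.6
ee_pos: [0.4328, -0.2556, 0.2943]
eef_rot: [0.722, 0.692, -0.0, -0.0]
ft_force: [-0.7, -0.1, -0.3]
width: 0.0349
grip_force: 0.0
t 2.6 tcp [ 0.4328 -0.2556  0.2943] yaw -2.47 tilt [-0.  0. -1.] w 0.0349 gf 0.0 F [-0.7 -0.1 -0.3]
shift units [1.91 0.97 1.14] turn units 0.0
[ 0.9   0.06 -0.48  1.64  0.03  1.45  0.38]
```

```bash
python3 -m crank '[[[0.9,0.48,0.5],0],[[1,0.49,0.6],0],[[0,0,0],0],[[0,0,0],0]]' 0.35
python3 - <<'E'
from h import *
go(.4642,-.1995,.26,-2.5)
import json
s=sensors.read_state(); im=vision.camera('wrist'); cv2.imwrite('pics/w1.png',im[:,:,::-1])
m,C=T('wrist',s)
for i,(b,h) in enumerate(zip([1,3,2,4],[160,144,152,136])):
    x=-.066+.044*i; yw=np.radians(-2.5)
    p=np.array([.5306+x*np.cos(yw),-.2015+x*np.sin(yw),.0225+h/1000])
    print(b,p.round(4),cv2.projectPoints(p.reshape(1,3),cv2.Rodrigues(C[:3,:3])[0],C[:3,3],K(m),m['dist'])[0].ravel().round(0))
E
```

```text
time: 3.1
ee_pos: [0.4638, -0.2014, 0.2615]
eef_rot: [0.722, 0.692, -0.0, -0.0]
ft_force: [0.1, -0.2, -0.1]
width: 0.0303
grip_force: 0.0
t 3.1 tcp [ 0.4638 -0.2014  0.2615] yaw -2.48 tilt [-0. -0. -1.] w 0.0303 gf 0.0 F [ 0.1 -0.2 -0.1]
shift units [0.07 0.01 0.05] turn units 0.0
1 [ 0.4647 -0.1986  0.1825] [327. 247.]
3 [ 0.5086 -0.2005  0.1665] [388. 240.]
2 [ 0.5526 -0.2025  0.1745] [451. 244.]
4 [ 0.5965 -0.2044  0.1585] [502. 237.]
```

View pics/w1.png

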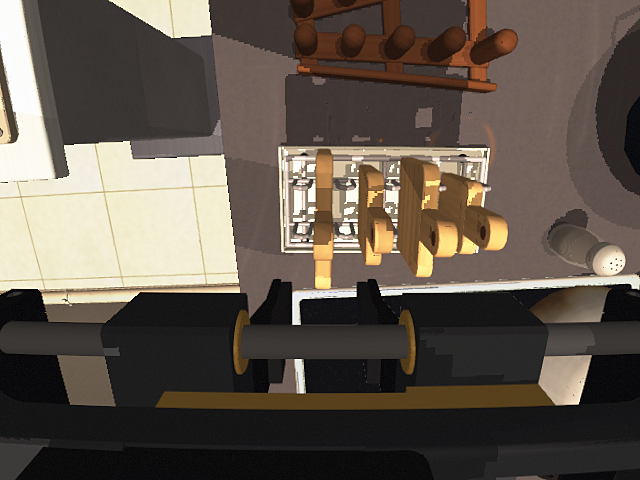

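```bash
python3 - <<'E'
import cv2
t=cv2.imread('pics/w1.png')[140:290,300:520]
t=cv2.resize(t,None,fx=3.6,fy=3.6,interpolation=cv2.INTER_CUBIC)
for p in [(327,247),(388,240),(451,244),(502,237)]:
    cv2.drawMarker(t,(int((p[0]-300+.5)*3.6),int((p[1]-140+.5)*3.6)),(0,0,255),0,12,1)
cv2.imwrite('pics/w1c.png',t)
E
```

```text
(no output)
```

View pics/w1c.png

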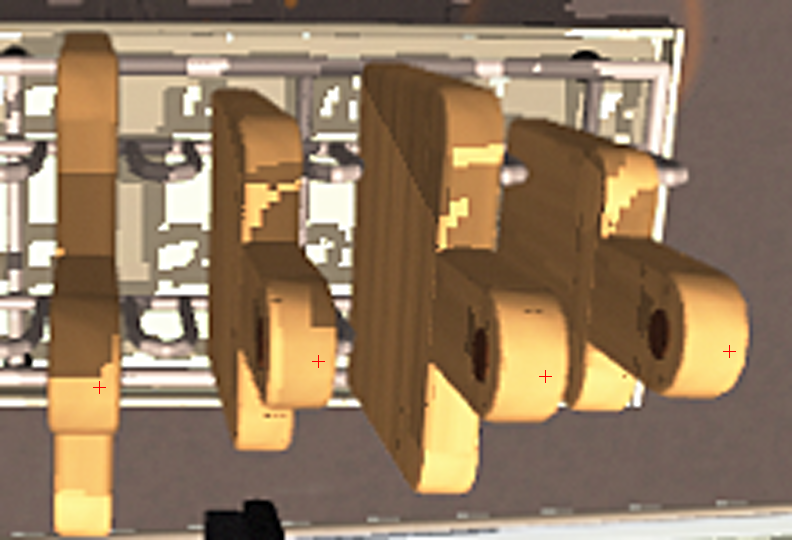

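The wrist view puts the handles about 2.5 mm nearer in x than I predicted. I'll do one near check of the stand with the same camera before grasping.

```bash
python3 -m crank '[[[0.95,0.6,-0.15],0],[[0.95,0.6,-0.15],0],[[0.95,0.6,-0.15],0],[[0.95,0.6,-0.15],0],[[0,0,0],0],[[0,0,0],0]]'
python3 - <<'E'
from h import *
go(.4622,-.1975,.26,-2.5)
s=sensors.read_state(); im=vision.camera('wrist')[:,:,::-1]; cv2.imwrite('pics/w2.png',im); np.save('w2.npy',np.r_[s['ee_pos'],s['eef_rot']])
m,C=T('wrist',s); yw=.0481
t=cv2.resize(im[0:300,120:520],None,fx=2,fy=2,interpolation=cv2.INTER_CUBIC)
P=[]
for x,h in zip([.088,.044,0,-.044,-.088],[78,73,68,63,58]):
    hw=.0605/2+x*.268/2
    for sg in (1,-1): P.append([.5402+x*np.cos(yw)-sg*hw*np.sin(yw),-.0146+x*np.sin(yw)+sg*hw*np.cos(yw),h/1000-.002])
for p in cv2.projectPoints(np.array(P),cv2.Rodrigues(C[:3,:3])[0],C[:3,3],K(m),m['dist'])[0][:,0]:
    print(p.round(1)); cv2.drawMarker(t,(int((p[0]-120+.5)*2),int((p[1]+.5)*2)),(0,255,0),0,12,1)
cv2.imwrite('pics/w2c.png',t)
E
```

```text
time: 3.9
ee_pos: [0.5406, -0.0916, 0.2795]
eef_rot: [0.723, 0.691, -0.0, 0.0]
ft_force: [-0.6, -0.5, -0.5]
width: 0.0305
grip_force: 0.0
t 3.9 tcp [ 0.5406 -0.0916  0.2795] yaw -2.56 tilt [-0.    -0.001 -1.   ] w 0.0305 gf 0.0 F [-0.6 -0.5 -0.5]
shift units [-3.64 -2.45  0.65] turn units -0.01
[411.9  78.3]
[414.9 169.5]
[364.3  89.8]
[369.2 167. ]
[318.4 101.3]
[324.3 164.7]
[274.3 112.5]
[280.4 162.6]
[232.2 123.5]
[237.7 160.7]
```

View pics/w2c.png

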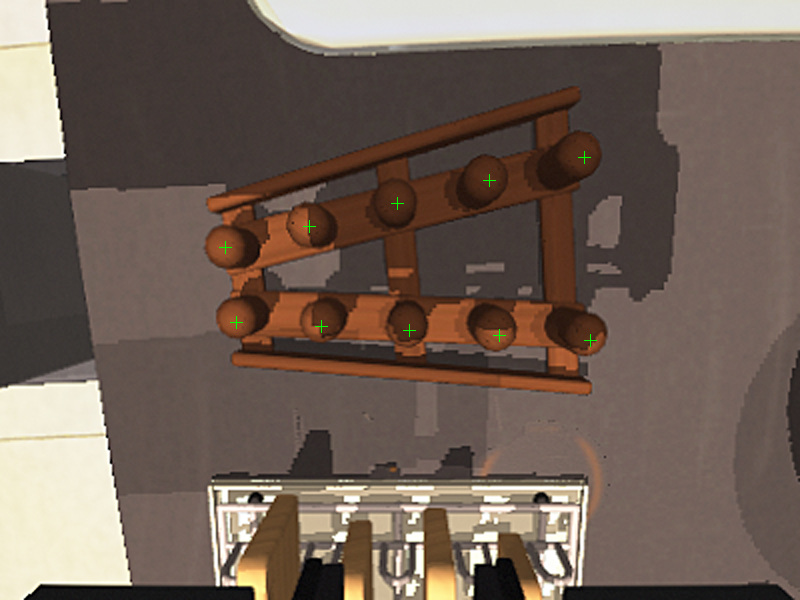

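```bash
python3 -m crank '[[[-0.91,-0.61,0.16],0],[[-0.91,-0.61,0.16],0],[[-0.91,-0.61,0.16],0],[[-0.91,-0.61,0.16],0],[[0,0,0],0],[[0,0,0],0]]'
python3 - <<'E'
from h import *
go(.4622,-.197,.1415,-2.5)
E
```

```text
time: 4.7
ee_pos: [0.463, -0.1963, 0.2606]
eef_rot: [0.723, 0.691, 0.0, 0.0]
ft_force: [0.2, 0.3, -0.1]
width: 0.0303
grip_force: 0.0
t 4.7 tcp [ 0.463  -0.1963  0.2606] yaw -2.53 tilt [ 0. -0. -1.] w 0.0303 gf 0.0 F [ 0.2  0.3 -0.1]
shift units [-0.02 -0.03  3.97] turn units -0.0
```

```bash
python3 -m crank '[[[0,-0.03,0.7],0],[[0,0,0.7],0],[[0,0,0.7],0],[[0,0,0.7],0],[[0,0,0.5],0],[[0,0,0.4],0],[[0,0,0.27],0],[[0,0,0],0],[[0,0,0],0]]'
python3 - <<'E'
from h import *
go(.4622,-.197,.1415,-2.5)
E
```

```text
time: 5.82
ee_pos: [0.4625, -0.1961, 0.1417]
eef_rot: [0.722, 0.692, 0.0, 0.0]
ft_force: [0.2, -0.5, 0.2]
width: 0.0305
grip_force: 0.0
t 5.83 tcp [ 0.4625 -0.1961  0.1417] yaw -2.46 tilt [ 0.001 -0.    -1.   ] w 0.0305 gf 0.0 F [ 0.2 -0.5  0.2]
shift units [-0.03 -0.01  0.01] turn units 0.0
```

```bash
python3 -m crank '[[[0,0,0],0],[[0,0,0],0],[[0,0,0],0],[[0,0,0],0],[[0,0,0],0],[[0,0,0],0]]' 0 25
python3 - <<'E'
from h import *
go(.4622,-.197,.1415,-2.5)
E
```

```text
time: 6.58
ee_pos: [0.4624, -0.1961, 0.1415]
eef_rot: [0.722, 0.692, 0.0, 0.0]
ft_force: [-0.6, 0.4, 3.3]
width: 0.0138
grip_force: 25.0
t 6.58 tcp [ 0.4624 -0.1961  0.1415] yaw -2.46 tilt [ 0. -0. -1.] w 0.0138 gf 25.0 F [-0.6  0.4  3.3]
shift units [-0.03 -0.   -0.  ] turn units 0.0
```

```bash
python3 -m crank '[[[0,0,-0.3],0],[[0,0,-0.6],0],[[0,0,-0.7],0],[[0,0,-0.7],0],[[0,0,-0.6],0],[[0.4,-0.02,0],0],[[0.8,-0.04,0],0],[[0.9,-0.04,0],0],[[0.9,-0.04,0],0],[[0.9,-0.04,0],0],[[0.9,-0.04,0],0],[[0.9,-0.04,0],0]]'
python3 -m crank '[[[0.5,0,0],-0.22],[[0,0,0],-0.22],[[0,0,0],-0.22],[[0,0,0],0]]'
python3 - <<'E'
from h import *
go(.6054,-.0096,.23,2.8)
E
```

```text
time: 8.07
ee_pos: [0.461, -0.023, 0.2275]
eef_rot: [0.722, 0.692, -0.0, -0.0]
ft_force: [-0.0, 0.6, -0.9]
width: 0.0141
grip_force: 25.0
time: 8.57
ee_pos: [0.4624, -0.0108, 0.2281]
eef_rot: [0.69, 0.724, -0.0, -0.0]
ft_force: [1.0, 0.1, -1.7]
width: 0.0142
grip_force: 25.0
t 8.57 tcp [ 0.4624 -0.0108  0.2281] yaw 2.77 tilt [-0. -0. -1.] w 0.0142 gf 25.0 F [ 1.   0.1 -1.7]
shift units [-0.19  4.76 -0.06] turn units -0.0
```

```bash
python3 -m crank '[[[-0.03,0.4,0],0],[[-0.03,0.8,0],0],[[-0.03,0.8,0],0],[[-0.03,0.8,0],0],[[-0.03,0.8,0],0],[[-0.03,0.8,0],0],[[0,0.36,0],0],[[0,0,0],0],[[0,0,0],0]]'
python3 - <<'E'
from h import *
go(.6054,-.0096,.131,2.8)
s=sensors.read_state(); im=vision.camera('wrist')[:,:,::-1]
cv2.imwrite('pics/w3.png',cv2.resize(im[0:300,120:520],None,fx=2,fy=2,interpolation=cv2.INTER_CUBIC))
E
```

```text
time: 9.7
ee_pos: [0.6049, -0.0082, 0.2283]
eef_rot: [0.69, 0.724, -0.0, 0.0]
ft_force: [-0.4, 0.5, -1.8]
width: 0.014
grip_force: 25.0
t 9.7 tcp [ 0.6049 -0.0082  0.2283] yaw 2.82 tilt [-0. -0. -1.] w 0.014 gf 25.0 F [-0.4  0.5 -1.8]
shift units [-0.05  0.01  3.24] turn units 0.0
```

View pics/w3.png

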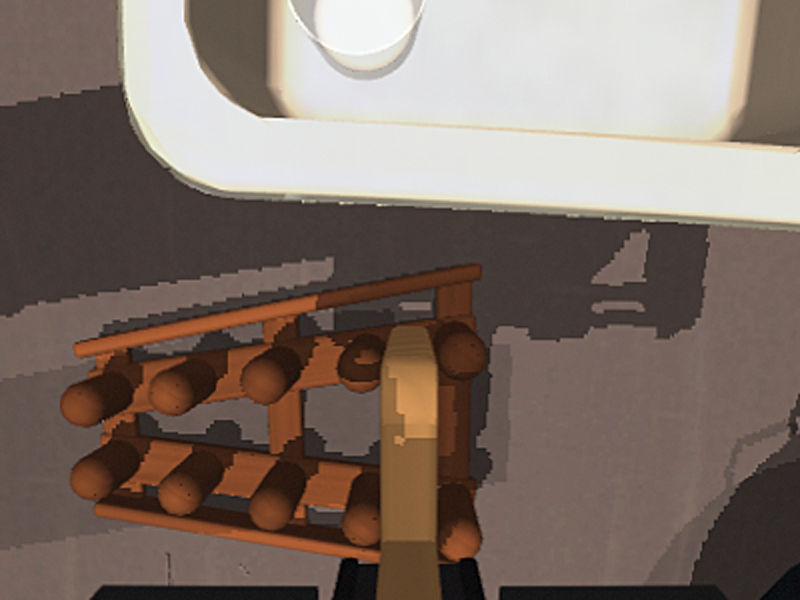

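The board sits centred between the last two peg pairs (peg columns about 363 and 461, board about 410). Lowering now.

```bash
python3 -m crank '[[[-0.03,0.03,0.4],0],[[0,0,0.6],0],[[0,0,0.6],0],[[0,0,0.5],0],[[0,0,0.4],0],[[0,0,0.3],0],[[0,0,0.2],0],[[0,0,0.1],0],[[0,0,0.05],0],[[0,0,0],0]]'
python3 - <<'E'
from h import *
go(.6054,-.0096,.131,2.8)
E
```

```text
time: 11.0
ee_pos: [0.6064, -0.0091, 0.134]
eef_rot: [0.69, 0.724, 0.0, 0.0]
ft_force: [0.2, 0.8, -2.2]
width: 0.0139
grip_force: 25.0
t 11.0 tcp [ 0.6064 -0.0091  0.134 ] yaw 2.81 tilt [ 0. -0. -1.] w 0.0139 gf 25.0 F [ 0.2  0.8 -2.2]
shift units [-0.02 -0.03  0.1 ] turn units 0.0
```

```bash
python3 -m crank '[[[0,0,0.04],0],[[0,0,0.03],0],[[0,0,0],0]]'; python3 -m crank '[[[0,0,0.03],0],[[0,0,0],0]]'; python3 -m crank '[[[0,0,0.03],0],[[0,0,0],0]]'
```

```text
time: 11.38
ee_pos: [0.6062, -0.0091, 0.1316]
eef_rot: [0.69, 0.724, -0.0, 0.0]
ft_force: [0.6, -0.1, -1.7]
width: 0.0134
grip_force: 25.0
time: 11.62
ee_pos: [0.6062, -0.0091, 0.1307]
eef_rot: [0.69, 0.724, -0.0, -0.0]
ft_force: [0.2, 0.1, -1.4]
width: 0.0137
grip_force: 25.0
time: 11.88
ee_pos: [0.6065, -0.009, 0.1306]
eef_rot: [0.69, 0.724, 0.0, 0.0]
ft_force: [-1.7, 0.2, 4.9]
width: 0.0137
grip_force: 25.0
```

Contact at z = 0.1306, as expected. Release and go for B2.

```bash
python3 -m crank '[[[0,0,0],0],[[0,0,0],0],[[0,0,0],0],[[0,0,-0.2],0],[[0,0,-0.5],0],[[0,0,-0.8],0],[[0,0,-0.8],0],[[0,0,-0.8],0],[[0,0,-0.3],0.33],[[0,0,0],0.33]]' 0.35
python3 - <<'E'
from h import *
go(.5500,-.2007,.235,-2.5)
E
```

```text
time: 13.12
ee_pos: [0.6069, -0.0088, 0.2342]
eef_rot: [0.723, 0.691, 0.001, 0.001]
ft_force: [0.1, -0.3, -0.7]
width: 0.0305
grip_force: 0.0
t 13.12 tcp [ 0.6069 -0.0088  0.2342] yaw -2.54 tilt [ 0.003 -0.    -1.   ] w 0.0305 gf 0.0 F [ 0.1 -0.3 -0.7]
shift units [-6.47 -1.61 -0.03] turn units -0.0
```

```bash
python3 -m crank '[[[-0.9,-0.23,0],0],[[-0.9,-0.23,0],0],[[-0.9,-0.23,0],0],[[-0.9,-0.23,0],0],[[-0.9,-0.23,0],0],[[-0.9,-0.23,0],0],[[-0.9,-0.23,0],0],[[-0.17,0,0],0],[[0,0,0],0],[[0,0,0],0]]'
python3 - <<'E'
from h import *
go(.5500,-.2007,.1335,-2.5)
s=sensors.read_state(); im=vision.camera('wrist')[:,:,::-1]
cv2.imwrite('pics/w4.png',cv2.resize(im[0:300,120:520],None,fx=2,fy=2,interpolation=cv2.INTER_CUBIC))
E
```

```text
time: 14.38
ee_pos: [0.5502, -0.1994, 0.2322]
eef_rot: [0.721, 0.692, 0.0, 0.0]
ft_force: [-0.4, -0.1, -0.5]
width: 0.0304
grip_force: 0.0
t 14.38 tcp [ 0.5502 -0.1994  0.2322] yaw -2.35 tilt [ 0.001  0.    -1.   ] w 0.0304 gf 0.0 F [-0.4 -0.1 -0.5]
shift units [-0.05 -0.01  3.29] turn units 0.02
```

View pics/w4.png

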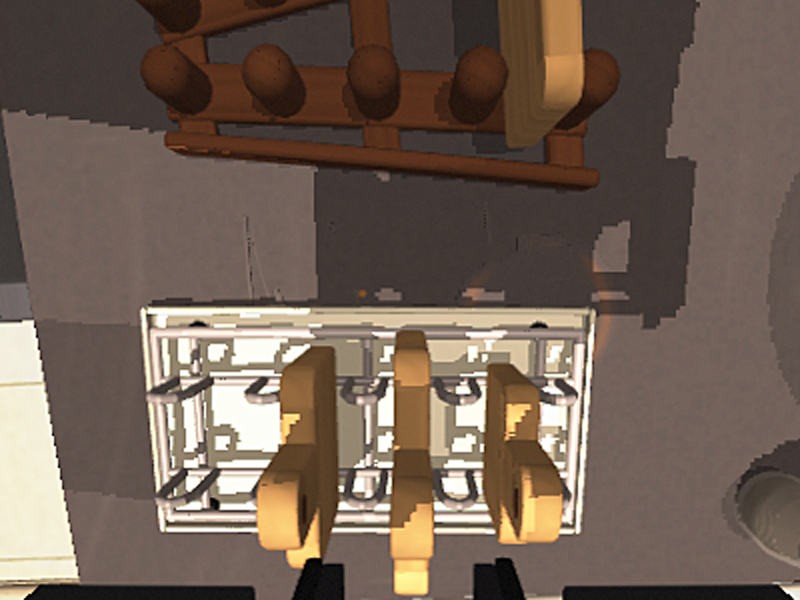

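B1 stands upright in its slot. The B2 handle (column about 411) is centred between the fingers (about 409).

```bash
python3 -m crank '[[[-0.04,0.02,0.6],0],[[0,0,0.8],0],[[0,0,0.8],0],[[0,0,0.5],0],[[0,0,0.35],0],[[0,0,0.22],0],[[0,0,0],0]]'
python3 - <<'E'
from h import *
go(.5500,-.2007,.1335,-2.5)
E
python3 -m crank '[[[0,0,0],0],[[0,0,0],0],[[0,0,0],0],[[0,0,0],0],[[0,0,0],0],[[0,0,-0.3],0],[[0,0,-0.6],0],[[0,0,-0.8],0],[[0,0,-0.8],0],[[0,0,-0.6],0],[[0,0,0],0]]' 0 25
python3 - <<'E'
from h import *
go(.5615,-.0112,.2265,2.8)
E
```

```text
time: 15.3
ee_pos: [0.5502, -0.2021, 0.1337]
eef_rot: [0.722, 0.692, -0.0, -0.0]
ft_force: [0.1, -0.5, -0.2]
width: 0.0304
grip_force: 0.0
t 15.3 tcp [ 0.5502 -0.2021  0.1337] yaw -2.46 tilt [-0.  0. -1.] w 0.0304 gf 0.0 F [ 0.1 -0.5 -0.2]
shift units [ 0.05 -0.01  0.01] turn units 0.0
time: 16.68
ee_pos: [0.5509, -0.2022, 0.2285]
eef_rot: [0.722, 0.692, 0.001, 0.001]
ft_force: [-0.0, 0.2, -2.5]
width: 0.0138
grip_force: 25.0
t 16.68 tcp [ 0.5509 -0.2022  0.2285] yaw -2.46 tilt [ 0.003 -0.001 -1.   ] w 0.0138 gf 25.0 F [-0.   0.2 -2.5]
shift units [6.38 0.08 0.06] turn units -0.66
```

```bash
python3 -m crank '[[[0.4,0,0],0],[[0.8,0,0],0],[[0.9,0,0],0],[[0.9,0,0],0],[[0.9,0,0],0],[[0.9,0,0],0],[[0.9,0,0],0],[[0.6,0,0],-0.22],[[0,0,0],-0.22],[[0,0,0],-0.22],[[0,0,0],0]]'
python3 - <<'E'
from h import *
go(.5622,-.0126,.1245,2.8)
E
```

```text
time: 18.05
ee_pos: [0.5583, -0.0147, 0.2265]
eef_rot: [0.69, 0.724, -0.0, 0.0]
ft_force: [0.2, -0.8, -2.2]
width: 0.0135
grip_force: 25.0
t 18.05 tcp [ 0.5583 -0.0147  0.2265] yaw 2.75 tilt [-0. -0. -1.] w 0.0135 gf 25.0 F [ 0.2 -0.8 -2.2]
shift units [0.06 0.13 3.4 ] turn units -0.01
```

```bash
python3 -m crank '[[[0.06,0.13,0],0],[[0,0,0],0],[[0,0,0.4],0],[[0,0,0.6],0],[[0,0,0.7],0],[[0,0,0.6],0],[[0,0,0.5],0],[[0,0,0.3],0],[[0,0,0.2],0],[[0,0,0.08],0],[[0,0,0],0],[[0,0,0],0]]'
python3 - <<'E'
from h import *
go(.5622,-.0126,.123,2.8)
E
python3 -m crank '[[[0,0,0.03],0],[[0,0,0],0]]'
```

```text
time: 19.55
ee_pos: [0.5624, -0.0113, 0.1258]
eef_rot: [0.69, 0.724, 0.0, 0.0]
ft_force: [0.1, -0.1, -1.8]
width: 0.0137
grip_force: 25.0
t 19.55 tcp [ 0.5624 -0.0113  0.1258] yaw 2.82 tilt [ 0.001 -0.    -1.   ] w 0.0137 gf 25.0 F [ 0.1 -0.1 -1.8]
shift units [-0.04 -0.01  0.09] turn units 0.0
time: 19.8
ee_pos: [0.5622, -0.0114, 0.1245]
eef_rot: [0.69, 0.724, 0.0, 0.0]
ft_force: [-0.3, 0.6, -1.2]
width: 0.0134
grip_force: 25.0
```

```bash
python3 -m crank '[[[-0.03,0,0.04],0],[[0,0,0],0]]';  python3 -m crank '[[[0,0,0.03],0],[[0,0,0],0]]'
```

```text
time: 20.05
ee_pos: [0.5622, -0.0123, 0.1233]
eef_rot: [0.69, 0.724, 0.0, 0.0]
ft_force: [0.0, -0.5, -1.7]
width: 0.0137
grip_force: 25.0
time: 20.3
ee_pos: [0.5625, -0.0122, 0.1232]
eef_rot: [0.69, 0.724, 0.0, 0.0]
ft_force: [-2.4, -0.4, 6.8]
width: 0.0135
grip_force: 25.0
```

```bash
python3 -m crank '[[[0,0,0],0],[[0,0,0],0],[[0,0,0],0],[[0,0,-0.2],0],[[0,0,-0.5],0],[[0,0,-0.8],0],[[0,0,-0.8],0],[[0,0,-0.8],0],[[0,0,-0.4],0.33],[[0,0,0],0.33]]' 0.35
python3 - <<'E'
from h import *
go(.5060,-.2002,.23,-2.5)
E
```

```text
time: 21.55
ee_pos: [0.5629, -0.012, 0.2298]
eef_rot: [0.723, 0.691, 0.001, 0.001]
ft_force: [-0.8, -0.3, 0.4]
width: 0.0305
grip_force: 0.0
t 21.55 tcp [ 0.5629 -0.012   0.2298] yaw -2.55 tilt [ 0.003 -0.    -1.   ] w 0.0305 gf 0.0 F [-0.8 -0.3  0.4]
shift units [-6.35 -1.62 -0.01] turn units -0.01
```

```bash
python3 -m crank '[[[-0.9,-0.23,0],0],[[-0.9,-0.23,0],0],[[-0.9,-0.23,0],0],[[-0.9,-0.23,0],0],[[-0.9,-0.23,0],0],[[-0.9,-0.23,0],0],[[-0.9,-0.23,0],0],[[0,0,0],0],[[0,0,0],0],[[0,0,0],0]]'
python3 - <<'E'
from h import *
go(.5060,-.2002,.1255,-2.5)
s=sensors.read_state(); im=vision.camera('wrist')[:,:,::-1]
cv2.imwrite('pics/w5.png',cv2.resize(im[0:300,120:520],None,fx=2,fy=2,interpolation=cv2.INTER_CUBIC))
E
```

```text
time: 22.8
ee_pos: [0.5062, -0.1979, 0.2278]
eef_rot: [0.722, 0.692, 0.0, 0.0]
ft_force: [0.6, 0.2, 0.0]
width: 0.0302
grip_force: 0.0
t 22.8 tcp [ 0.5062 -0.1979  0.2278] yaw -2.37 tilt [ 0.001  0.    -1.   ] w 0.0302 gf 0.0 F [0.6 0.2 0. ]
shift units [-0.08 -0.01  3.41] turn units 0.02
```

View pics/w5.png

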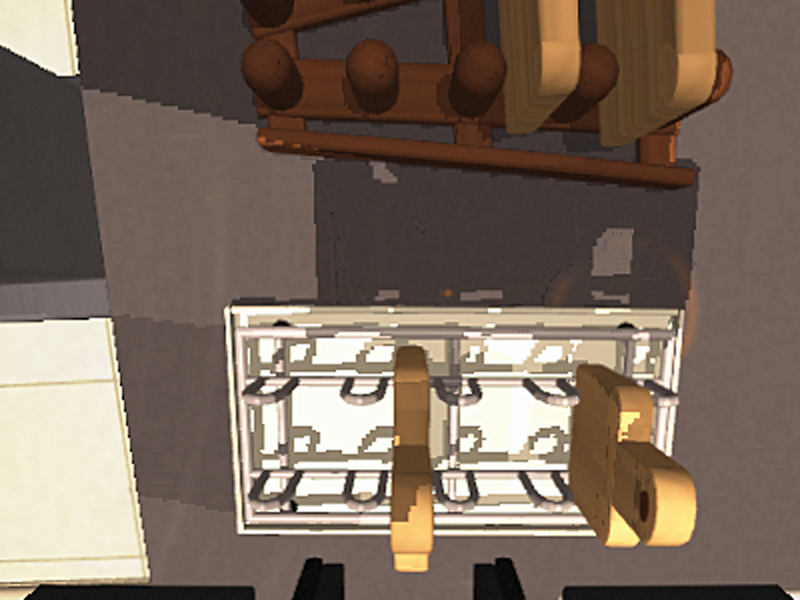

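B1 and B2 stand upright inside the rail. The B3 handle (column about 412) is centred between the fingers.

```bash
python3 -m crank '[[[-0.04,0.02,0.6],0],[[0,0,0.8],0],[[0,0,0.8],0],[[0,0,0.5],0],[[0,0,0.4],0],[[0,0,0.31],0],[[0,0,0],0]]'
python3 - <<'E'
from h import *
go(.5060,-.199,.1255,-2.5)
E
python3 -m crank '[[[0,0,0],0],[[0,0,0],0],[[0,0,0],0],[[0,0,0],0],[[0,0,0],0],[[0,0,-0.3],0],[[0,0,-0.6],0],[[0,0,-0.8],0],[[0,0,-0.8],0],[[0,0,-0.6],0],[[0,0,0],0]]' 0 25
python3 -m crank '[[[0.4,0,0],0],[[0.8,0,0],0],[[0.9,0,0],0],[[0.9,0,0],0],[[0.9,0,0],0],[[0.9,0,0],0],[[0.9,0,0],0],[[0.5,0,0],-0.22],[[0,0,0],-0.22],[[0,0,0],-0.22],[[0,0,0],0]]'
python3 - <<'E'
from h import *
go(.5185,-.0145,.1170,2.8)
E
```

```text
time: 23.72
ee_pos: [0.5062, -0.2001, 0.1246]
eef_rot: [0.722, 0.692, -0.0, -0.0]
ft_force: [-0.4, 0.4, 0.4]
width: 0.0303
grip_force: 0.0
t 23.73 tcp [ 0.5062 -0.2001  0.1246] yaw -2.46 tilt [-0.001  0.    -1.   ] w 0.0303 gf 0.0 F [-0.4  0.4  0.4]
shift units [ 0.04 -0.01 -0.03] turn units 0.0
time: 25.1
ee_pos: [0.5071, -0.2004, 0.2197]
eef_rot: [0.722, 0.692, 0.0, 0.001]
ft_force: [-0.6, -0.6, -1.1]
width: 0.0139
grip_force: 25.0
time: 26.48
ee_pos: [0.5143, -0.0155, 0.2179]
eef_rot: [0.69, 0.724, -0.0, -0.0]
ft_force: [-0.2, 0.1, -0.3]
width: 0.0136
grip_force: 25.0
t 26.48 tcp [ 0.5143 -0.0155  0.2179] yaw 2.76 tilt [-0. -0. -1.] w 0.0136 gf 25.0 F [-0.2  0.1 -0.3]
shift units [0.03 0.14 3.36] turn units -0.01
```

```bash
python3 -m crank '[[[0.02,0.14,0],0],[[0,0,0],0],[[0,0,0.4],0],[[0,0,0.6],0],[[0,0,0.7],0],[[0,0,0.6],0],[[0,0,0.5],0],[[0,0,0.3],0],[[0,0,0.2],0],[[0,0,0.1],0],[[0,0,0],0],[[0,0,0],0]]'
python3 -m crank '[[[0,0,0.04],0],[[0,0,0],0]]'
python3 - <<'E'
from h import *
go(.5185,-.0145,.1137,2.8)
E
```

```text
time: 27.98
ee_pos: [0.5188, -0.0136, 0.1165]
eef_rot: [0.69, 0.724, 0.0, 0.0]
ft_force: [0.1, 0.1, -1.0]
width: 0.014
grip_force: 25.0
time: 28.22
ee_pos: [0.5188, -0.0136, 0.1151]
eef_rot: [0.69, 0.724, 0.0, 0.0]
ft_force: [1.3, -0.2, 1.5]
width: 0.0137
grip_force: 25.0
t 28.23 tcp [ 0.5188 -0.0136  0.1151] yaw 2.82 tilt [ 0.001 -0.    -1.   ] w 0.0137 gf 25.0 F [ 1.3 -0.2  1.5]
shift units [-0.03 -0.01  0.05] turn units 0.0
```

```bash
python3 -m crank '[[[0,0,0.03],0],[[0,0,0],0]]';  python3 -m crank '[[[0,0,0.01],0],[[0,0,0],0]]'
```

```text
time: 28.48
ee_pos: [0.519, -0.0135, 0.115]
eef_rot: [0.69, 0.724, 0.0, 0.001]
ft_force: [-2.6, -1.1, 9.9]
width: 0.0137
grip_force: 25.0
time: 28.72
ee_pos: [0.5191, -0.0136, 0.115]
eef_rot: [0.69, 0.724, 0.0, 0.001]
ft_force: [-3.3, 0.2, 12.8]
width: 0.0137
grip_force: 25.0
```

```bash
python3 -m crank '[[[0,0,-0.03],0],[[0,0,0],0],[[0,0,0],0],[[0,0,-0.2],0],[[0,0,-0.5],0],[[0,0,-0.8],0],[[0,0,-0.8],0],[[0,0,-0.8],0],[[0,0,-0.6],0.33],[[0,0,0],0.33]]' 0.35
python3 - <<'E'
from h import *
go(.5940,-.2035,.23,-2.5)
E
```

```text
time: 29.98
ee_pos: [0.5193, -0.0135, 0.2277]
eef_rot: [0.723, 0.69, 0.001, 0.001]
ft_force: [0.1, 0.2, -0.1]
width: 0.0304
grip_force: 0.0
t 29.98 tcp [ 0.5193 -0.0135  0.2277] yaw -2.66 tilt [ 0.003 -0.    -1.   ] w 0.0304 gf 0.0 F [ 0.1  0.2 -0.1]
shift units [-6.21  2.78 -0.07] turn units -0.02
```

```bash
python3 -m crank '[[[-0.88,0.4,0],0],[[-0.88,0.4,0],0],[[-0.88,0.4,0],0],[[-0.88,0.4,0],0],[[-0.88,0.4,0],0],[[-0.88,0.4,0],0],[[-0.88,0.38,0],0],[[0,0,0],0],[[0,0,0],0],[[0,0,0],0]]'
python3 - <<'E'
from h import *
go(.5940,-.2032,.1175,-2.5)
s=sensors.read_state(); im=vision.camera('wrist')[:,:,::-1]
cv2.imwrite('pics/w6.png',cv2.resize(im[0:300,120:520],None,fx=2,fy=2,interpolation=cv2.INTER_CUBIC))
E
```

```text
time: 31.22
ee_pos: [0.5939, -0.201, 0.2257]
eef_rot: [0.722, 0.692, 0.0, 0.0]
ft_force: [0.4, 0.4, -0.2]
width: 0.0303
grip_force: 0.0
t 31.23 tcp [ 0.5939 -0.201   0.2257] yaw -2.41 tilt [ 0.  0. -1.] w 0.0303 gf 0.0 F [ 0.4  0.4 -0.2]
shift units [-0.07  0.    3.61] turn units 0.01
```

View pics/w6.png

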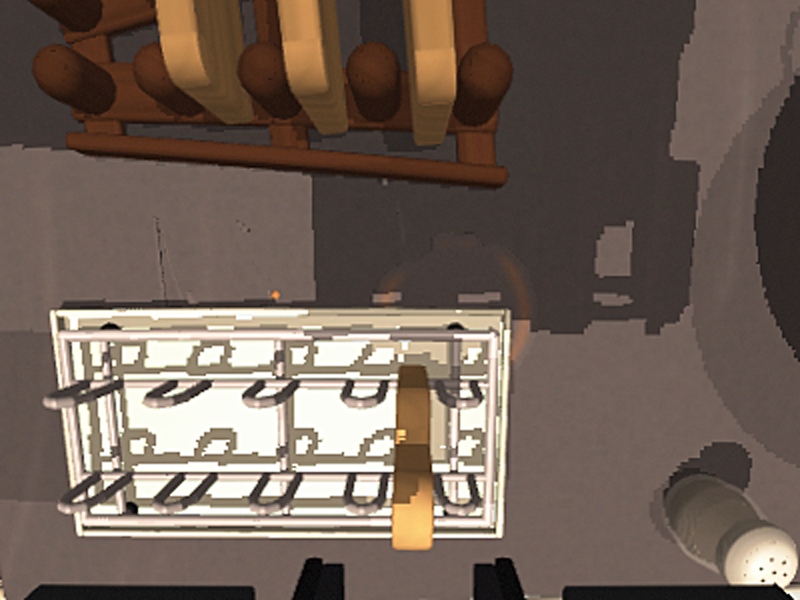

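Three boards are in place and the B4 handle (column about 413) is centred. The shaker is far below the gripper body's level.

```bash
python3 -m crank '[[[-0.04,0.04,0.6],0],[[0,0,0.8],0],[[0,0,0.8],0],[[0,0,0.6],0],[[0,0,0.5],0],[[0,0,0.31],0],[[0,0,0],0],[[0,0,0],0]]'
python3 - <<'E'
from h import *
go(.5940,-.2026,.1175,-2.5)
E
python3 -m crank '[[[0,0,0],0],[[0,0,0],0],[[0,0,0],0],[[0,0,0],0],[[0,0,0],0],[[0,0,-0.3],0],[[0,0,-0.6],0],[[0,0,-0.8],0],[[0,0,-0.8],0],[[0,0,-0.6],0],[[0,0,0],0]]' 0 25
python3 - <<'E'
from h import *
go(.4720,-.1970,.2145,-2.5)
E
```

```text
time: 32.28
ee_pos: [0.5955, -0.2031, 0.118]
eef_rot: [0.722, 0.692, 0.0, 0.001]
ft_force: [0.3, -0.2, 0.7]
width: 0.0303
grip_force: 0.0
t 32.27 tcp [ 0.5955 -0.2031  0.118 ] yaw -2.46 tilt [ 0.001 -0.    -1.   ] w 0.0303 gf 0.0 F [ 0.3 -0.2  0.7]
shift units [ 0.01 -0.05  0.02] turn units 0.0
time: 33.65
ee_pos: [0.5958, -0.2031, 0.2121]
eef_rot: [0.722, 0.692, 0.001, 0.001]
ft_force: [-0.2, 0.3, -1.2]
width: 0.0137
grip_force: 25.0
t 33.65 tcp [ 0.5958 -0.2031  0.2121] yaw -2.46 tilt [ 0.003 -0.001 -1.   ] w 0.0137 gf 25.0 F [-0.2  0.3 -1.2]
shift units [ 0.03 -4.13 -0.09] turn units 0.0
```

```bash
python3 -m crank '[[[0,-0.4,0],0],[[0,-0.8,0],0],[[0,-0.9,0],0],[[0,-0.9,0],0],[[0,-0.8,0],0],[[0,-0.5,0],0],[[0,0,0],0]]'
python3 -m crank '[[[0.4,0,0],0],[[0.8,0,0],0],[[0.9,0,0],0],[[0.9,0,0],0],[[0.9,0,0],0],[[0.9,0,0],0],[[0.9,0,0],0],[[0.3,0,0],-0.22],[[0,0,0],-0.22],[[0,0,0],-0.22],[[0,0,0],0],[[0,0,0],0]]'
python3 - <<'E'
from h import *
go(.4746,-.0168,.1100,2.8)
E
```

```text
time: 34.52
ee_pos: [0.4651, -0.1978, 0.21]
eef_rot: [0.723, 0.691, -0.0, 0.0]
ft_force: [0.4, -0.3, -1.1]
width: 0.0137
grip_force: 25.0
time: 36.02
ee_pos: [0.4739, -0.0182, 0.2102]
eef_rot: [0.69, 0.724, -0.0, 0.0]
ft_force: [0.3, 0.8, -0.3]
width: 0.0137
grip_force: 25.0
t 36.02 tcp [ 0.4739 -0.0182  0.2102] yaw 2.75 tilt [ 0. -0. -1.] w 0.0137 gf 25.0 F [ 0.3  0.8 -0.3]
shift units [0.05 0.03 3.34] turn units -0.01
```

```bash
python3 -m crank '[[[0.04,0.03,0.3],0],[[0,0,0.6],0],[[0,0,0.7],0],[[0,0,0.6],0],[[0,0,0.5],0],[[0,0,0.3],0],[[0,0,0.2],0],[[0,0,0.1],0],[[0,0,0],0],[[0,0,0],0]]'
python3 -m crank '[[[0,0,0.04],0],[[0,0,0],0]]'
python3 - <<'E'
from h import *
go(.4746,-.0168,.1075,2.8)
E
```

```text
time: 37.28
ee_pos: [0.475, -0.0165, 0.1116]
eef_rot: [0.69, 0.724, 0.0, 0.0]
ft_force: [-1.1, -0.6, 0.0]
width: 0.0137
grip_force: 25.0
time: 37.52
ee_pos: [0.4747, -0.0165, 0.1101]
eef_rot: [0.69, 0.724, -0.0, 0.0]
ft_force: [-0.0, -0.2, -1.1]
width: 0.0139
grip_force: 25.0
t 37.52 tcp [ 0.4747 -0.0165  0.1101] yaw 2.81 tilt [ 0. -0. -1.] w 0.0139 gf 25.0 F [-0.  -0.2 -1.1]
shift units [-0.01 -0.    0.09] turn units 0.0
```

```bash
python3 -m crank '[[[0,0,0.05],0],[[0,0,0],0]]';  python3 -m crank '[[[0,0,0.03],0],[[0,0,0],0]]'
```

```text
time: 37.78
ee_pos: [0.4746, -0.0164, 0.1084]
eef_rot: [0.69, 0.724, -0.0, -0.0]
ft_force: [0.1, 0.2, -1.3]
width: 0.0137
grip_force: 25.0
time: 38.02
ee_pos: [0.4747, -0.0164, 0.1076]
eef_rot: [0.69, 0.724, -0.0, 0.0]
ft_force: [-0.3, 0.1, 0.4]
width: 0.0137
grip_force: 25.0
```

```bash
python3 -m crank '[[[0,0,0.02],0],[[0,0,0],0]]'
python3 -m crank '[[[0,0,0],0],[[0,0,0],0],[[0,0,0],0],[[0,0,-0.2],0],[[0,0,-0.5],0],[[0,0,-0.8],0],[[0,0,-0.8],0],[[0,0,-0.8],0],[[0,0,-0.8],0],[[0,0,0],0]]' 0.35
python3 -m crank '[[[-0.8,0.4,-0.1],0],[[-0.8,0.4,-0.1],0],[[-0.8,0.4,-0.1],0],[[-0.8,0.3,-0.1],0],[[0,0,0],0],[[0,0,0],0]]'
python3 - <<'E'
from h import *
go(0,0,0,0)
im=vision.camera('wrist')[:,:,::-1]
a=cv2.resize(im[0:300,120:520],(500,375))
b=vision.camera('scene')[175:285,305:465,::-1]
b=cv2.resize(b,(300,206))
o=np.zeros((375,800,3),np.uint8);o[:,:500]=a;o[:206,500:]=b;cv2.imwrite('pics/w7.png',o)
E
```

```text
time: 38.28
ee_pos: [0.4747, -0.0164, 0.107]
eef_rot: [0.689, 0.724, 0.0, 0.0]
ft_force: [0.3, -1.4, -0.2]
width: 0.0138
grip_force: 25.0
time: 39.52
ee_pos: [0.4759, -0.0162, 0.2266]
eef_rot: [0.689, 0.724, 0.001, 0.002]
ft_force: [0.6, -0.5, -0.6]
width: 0.0303
grip_force: 0.0
time: 40.28
ee_pos: [0.5242, -0.11, 0.2355]
eef_rot: [0.689, 0.724, -0.0, -0.001]
ft_force: [-0.6, 0.7, 0.2]
width: 0.0306
grip_force: 0.0
t 40.27 tcp [ 0.5242 -0.11    0.2355] yaw 2.82 tilt [-0.001  0.001 -1.   ] w 0.0306 gf 0.0 F [-0.6  0.7  0.2]
shift units [  4.52 -17.26   7.87] turn units 0.35
```

View pics/w7.png

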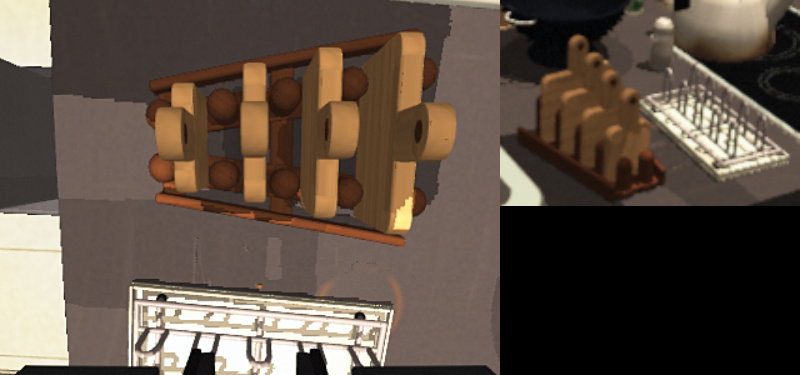

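The last view shows all four boards upright in their slots, ordered by size and inside the rails. The drainer is empty and the robot is clear of everything.

```bash
python3 -c "
from bench import r
print(r.close_job())"
```

```text
the job is handed in; nothing more can be done
None
```

The job is handed in at about 40 s: all four boards stand handle up in their own slots, largest at the wide end to smallest at the narrow end, and the mug, sugar bowl and shaker were not touched.

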